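# Nest the stacking cups on their stand and cover them

### The job

Clear the loose steel stacking cups off the worktop: lift the dust cover off the cup in the white stand and lay it down knob up on the bare worktop, nest every loose stacking cup upright into the stack on the stand until each is fully home, then put the cover back on the top cup so that it sits seated and level. Leave the larger steel cup and the other things on the worktop where they are.

Things in the scene. Friction and masses are not known exactly. Their poses are not given: they have to be found in the camera images.
- stand: Fixed white plastic stand for the stack: a round foot plate, diameter 110 mm, 8 mm thick, with a collar (outer diameter 57 mm, inner 47 mm, top at 20 mm) that holds the bottom cup fast. Origin: centre of its underside, on the worktop; z up.
- cup_base: Bottom steel cup, fixed in the stand's collar, origin 8 mm above the stand's. 68 mm high: tapered foot 0-32 mm (diameter 42 mm below, 52 mm above), then a flat shoulder and a straight bowl 32-68 mm, outer diameter 62 mm, inner 57 mm; inner floor 34.5 mm above the underside. Origin: centre of the underside; z up its axis.
- cover: Loose dust cover, 80 g: steel disc of diameter 68 mm (z=6 to 11 mm), plug below of diameter 52 mm (z=0 to 6 mm) that drops into a cup's mouth, black upright knob of diameter 18 mm (z=16 to 45 mm). Origin: centre of the plug's underside; z up through the knob. Seated, its origin is 62 mm above the cup's. Starts seated on cup_base; on the worktop it lies level on its plug.
- cup_1: Loose steel stacking cup, about 70 g, upright on the worktop at the start (some starts lack it). Shape as cup_base: bowl band 62 mm wide from 32 mm up to the rim at 68 mm. Nested: its foot hangs in the bowl of the cup below, its flat shoulder lies on that rim, so its origin is 36 mm above that cup's; side play 2.5 mm. Origin: centre of the underside; z up its axis.
- cup_2: Loose steel stacking cup, about 70 g, upright on the worktop at the start (some starts lack it). Shape as cup_base: bowl band 62 mm wide from 32 mm up to the rim at 68 mm. Nested: its foot hangs in the bowl of the cup below, its flat shoulder lies on that rim, so its origin is 36 mm above that cup's; side play 2.5 mm. Origin: centre of the underside; z up its axis.
- cup_3: Loose steel stacking cup, about 70 g, upright on the worktop at the start (some starts lack it). Shape as cup_base: bowl band 62 mm wide from 32 mm up to the rim at 68 mm. Nested: its foot hangs in the bowl of the cup below, its flat shoulder lies on that rim, so its origin is 36 mm above that cup's; side play 2.5 mm. Origin: centre of the underside; z up its axis.
- cup_4: Loose steel stacking cup, about 70 g, upright on the worktop at the start (some starts lack it). Shape as cup_base: bowl band 62 mm wide from 32 mm up to the rim at 68 mm. Nested: its foot hangs in the bowl of the cup below, its flat shoulder lies on that rim, so its origin is 36 mm above that cup's; side play 2.5 mm. Origin: centre of the underside; z up its axis.
- cup_5: Loose steel stacking cup, about 70 g, upright on the worktop at the start (some starts lack it). Shape as cup_base: bowl band 62 mm wide from 32 mm up to the rim at 68 mm. Nested: its foot hangs in the bowl of the cup below, its flat shoulder lies on that rim, so its origin is 36 mm above that cup's; side play 2.5 mm. Origin: centre of the underside; z up its axis.
- loop_cup: Bystander: larger straight steel cup, diameter 77 mm, 83 mm high, standing behind the loose cups; not part of the set. Origin: centre of its underside.
- lamp_cap: Bystander: small grey lamp cap, diameter 41 mm, 42 mm high, on the left. Origin: centre of its underside.
- lighter: Bystander: pocket lighter, 24 x 80 x 12 mm, lying near the front edge. Origin: centre of its underside, long axis y.
- marker: Bystander: marker pen, 14 x 132 x 15 mm, lying near the right edge at the back. Origin: centre of its underside, long axis y.
- corner_post (a point): Centre of the hood's right front corner post at worktop height: upright, about 110 mm across, from below the worktop to 1.1 m above it; a fixed obstacle between the robot's start pose and the work. From it a glass side panel runs straight back along the worktop's right edge. The front sash is pushed up: about 0.8 m of clear opening above the worktop.

How it is judged:
By the outcome, as a careful person would: the job done as asked, in the order asked, and still so for the second after the job is handed in, with the robot touching nothing.
Of cup_1, cup_2, cup_3, cup_4, cup_5 only 3 to 5 are there at a start; the rules pass over those that are not, and their reading is None.
At some moment in a run one of cover may be knocked a few centimetres aside while the robot is not near it.
It also fails if it takes over 210 s, if anything falls off the work surface, if the arm or the gripper's body presses on something with over 40 N, if the wrist force passes 120 N, or if a joint passes its speed limit or range.

### The arm

A 6-joint arm with a two-finger parallel gripper is mounted at the origin on a cart in front of the work surface, level with it; the furniture and walls round the work are solid. World frame = base frame: x ahead of the robot, y to its left, z up, the work surface at z = 0. Lengths are in m, angles in rad, forces in N, time in s.
With the tool pointing down it reaches from about 0.35 to 0.975 m from the base axis. Payload 4.9 kg.
Tool frame: the origin (TCP) lies midway between the tips of the shut fingers; the grasp point (between the pads) lies 19 mm behind it; z points along the fingers, y is the line along which they close (so a half turn about z gives the same grasp; the last joint's range is limited). The gripper opens to 85 mm and grips with 20 to 120 N. Pads are 22 mm wide; open, the fingers measure 114 mm over their backs; the gripper's body (76 mm by 85 mm) begins 54 mm behind the grasp point. The pads swing forward as they close: fully open they stand 13 mm farther back than shut.
Start: joints at [-1.272, 0.053, 1.613, -0, 1.476, -0.119], TCP at [0.254, -0.571, 0.231] pointing down, gripper open.
Joint ranges: [-3.01, 3.01], [-1.01, 2.22], [0.06, 2.58], [-1.02, 4.17], [0.09, 2.62], [-3.14, 3.14]. Speed limits (rad/s): [2.57, 2.57, 3.14, 3.14, 3.14, 3.14].

### API

Orientations are given as a rotation vector (axis times angle).
In Python, from station import ctrl gives the robot as it stands. The module is installed in compiled form; this text tells all that it offers.
- The arm moves only by the shell command python3 -m handwheel 'ROWS' [OPENING] [FORCE]. ROWS is JSON, a list of rows, each a list of 2 entries, a list of its own where there are three numbers: the shift along the tool's x, y, z in cm, then the turn, a rotation vector about the tool's x, y, z in rad. In form: [[[tx, ty, tz], [ax, ay, az]], ...]. A call has 1 to 5 rows; each row is the pose to reach, as a shift and turn from the pose commanded when the call began, along the tool's axes at that moment; what a row does not reach only later rows make up. A row lasts 1/8 s, in which the tool goes at most 62.5 mm and 10.7 degrees, less where a joint would pass 70% of its speed; a pose out of reach is approached as far as the arm can. A call with a gripper value outside its range is refused whole. OPENING is the gripper's target within -1 to 1 (shut at 1, half-way at 0, fully open at -1), set as the call begins (- or left out, the last holds). The fingers move at their own pace and stop on an object; FORCE is the grip in N (left out, the last holds). Time passes only in rows, so rows that repeat a pose let the fingers close. It gives the time, the measured TCP pose, the force, the opening and the grip force at its end, in the units of the state.
- ctrl.get_obs(): the state, without advancing time (a new reading comes with each control period).
- ctrl.get_image(name): name is "scene" or "side" or "wrist"; returns the picture (384x512x3 uint8, blue, green, red); there is no depth.
- ctrl.calibration(name): a dict with "fx", "fy", "cx", "cy" (pixels), "R" (3x3) and "t" (3): a world point X has camera coordinates R X + t. Camera axes: x right, y down, z forward; pixel columns grow to the right and rows downward; lengths in m; the calibration is good to about 2 mm. A picture is of the moment at which its call begins: read the wrist's pose just before it. calibration takes no time and is no camera call; for the wrist camera it gives the pose at the moment of the call.
- ctrl.finish_job(): hands the job in; it is judged then, once.
Trained networks look in the newest picture that a camera, given by its name, has taken for a name from the list of things; names that differ only in an ending like _2 or _b are one class to them, and where a whole thing is asked for, a point or a joint stands for the part that bears it (a point fixed in the world has none). Each returns a list of dicts, best first, with "score" (0 to 1); they miss things now and then, are a little off and sometimes report something else, mostly with a low value. They report only what shows in the picture. A call takes as long as a camera call.
- ctrl.look_for(camera, query): "position" ([column, row] in pixels, amid what is visible of it).
- ctrl.landmark_of(camera, query): "position" ([column, row] in pixels: a listed point, or the origin of a listed thing).
The state is a dict: "t": time; "q": joint angles; "dq": joint speeds; "effort": joint torques, N m; "tool_pos": TCP position; "tool_rot": TCP orientation; "contact_force": force on the tool from outside, world axes, zero at the start; "wrist_torque": the same for the moment, N m; "opening": finger opening in m; "grip_force": force on a finger pad.
Only numpy, scipy, OpenCV 4.12 (cv2) and the standard library are available. Lean on these libraries where they do the work, as an engineer would, in place of code of your own. Each camera call takes 0.05 s, during which the arm holds its last target. There are 200 camera calls.

## Working session

There is one attempt and no reset: what is moved stays moved. The work goes in short steps, Python scripts to look and compute and a shell command to move; the robot and the scene stay as the last step left them, time stands still between calls to the robot, and variables do not carry over. Pictures are saved under pics/ and viewed, at most 14 in all, crops included, and the job is handed in when it is done.

```bash
mkdir -p pics
python3 - <<'E'
from station import ctrl
import cv2,numpy as np
o=ctrl.get_obs();print(o['t'],o['tool_pos'],o['tool_rot'],o['opening'])
for c in ['scene','side']:
    im=ctrl.get_image(c);cv2.imwrite(f'pics/{c}0.png',im)
    k=ctrl.calibration(c);print(c,{a:np.round(b,3).tolist() for a,b in k.items()})
    for q in ['cup_1','cover','stand','loop_cup','lamp_cap','cup_base','corner_post']:
        print(q,[(round(d['score'],2),np.round(d['position']).tolist()) for d in ctrl.landmark_of(c,q)])
E
```

```text
0.0 [ 0.25340246 -0.57065024  0.23006942] [-3.07130627e+00 -6.51099190e-01  2.83768971e-04] 0.0854253660393818
scene {'fx': 380.268, 'fy': 380.268, 'cx': 255.797, 'cy': 192.113, 'R': [[-0.991, 0.136, 0.009], [0.092, 0.721, -0.687], [-0.1, -0.679, -0.727]], 't': [0.527, -0.135, 1.141]}
cup_1 [(0.92, [264.0, 190.0]), (0.87, [302.0, 201.0]), (0.86, [326.0, 234.0]), (0.71, [276.0, 224.0])]
cover [(0.56, [310.0, 266.0])]
stand [(0.77, [300.0, 286.0]), (0.74, [361.0, 265.0])]
loop_cup [(0.88, [212.0, 254.0])]
lamp_cap [(0.73, [362.0, 311.0])]
cup_base [(0.8, [302.0, 286.0]), (0.33, [211.0, 257.0])]
corner_post [(0.77, [241.0, 143.0]), (0.32, [212.0, 258.0])]
side {'fx': 360.255, 'fy': 360.255, 'cx': 257.365, 'cy': 189.887, 'R': [[-0.971, -0.238, 0.009], [-0.142, 0.548, -0.824], [0.191, -0.802, -0.566]], 't': [0.578, 0.048, 1.077]}
cup_1 [(0.69, [305.0, 242.0]), (0.65, [298.0, 217.0]), (0.62, [272.0, 202.0]), (0.56, [263.0, 226.0])]
cover [(0.69, [262.0, 251.0])]
stand [(0.77, [262.0, 275.0]), (0.67, [299.0, 219.0])]
loop_cup [(0.71, [199.0, 232.0])]
lamp_cap [(0.48, [302.0, 311.0])]
cup_base [(0.75, [262.0, 271.0]), (0.42, [273.0, 201.0])]
corner_post [(0.88, [277.0, 165.0])]
```

View pics/scene0.png

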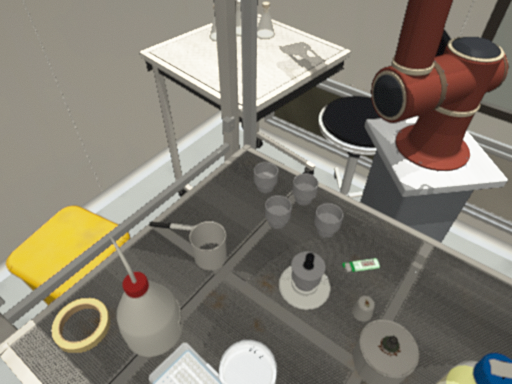

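View pics/side0.png

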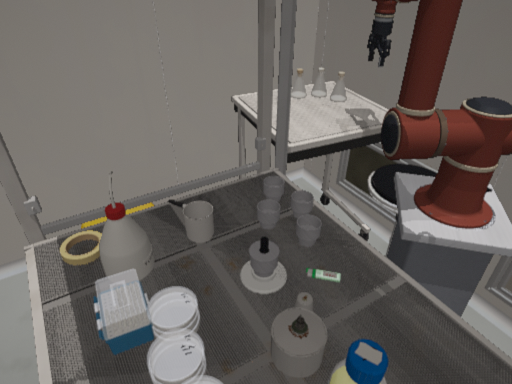

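```bash
cat > h.py <<'E'
from station import ctrl
import cv2,numpy as np
from scipy.spatial.transform import Rotation as Ro
def ray(k,p):
    R=np.array(k['R']);t=np.array(k['t']);C=-R.T@t
    d=R.T@np.array([(p[0]-k['cx'])/k['fx'],(p[1]-k['cy'])/k['fy'],1]);return C,d
def onz(k,p,z):
    C,d=ray(k,p);return C+d*(z-C[2])/d[2]
def proj(k,X):
    c=np.array(k['R'])@X+np.array(k['t']);return [k['fx']*c[0]/c[2]+k['cx'],k['fy']*c[1]/c[2]+k['cy']]
def rows(target,yaw=None):
    "shift in cm and turn to bring the TCP to target pointing down, closing line y at yaw"
    o=ctrl.get_obs();R=Ro.from_rotvec(o['tool_rot']);d=R.inv().apply(np.array(target)-o['tool_pos'])*100
    if yaw is None:
        y=R.as_matrix()[:,1];yaw=np.arctan2(y[1],y[0])
    c,s=np.cos(yaw),np.sin(yaw)
    G=Ro.from_matrix(np.array([[s,c,0],[-c,s,0],[0,0,-1]]))  # columns x,y,z: y=(c,s,0), z=down, x = y cross z
    a=np.column_stack([np.cross([c,s,0],[0,0,-1]),[c,s,0],[0,0,-1]])
    print('t',o['t'],'shift',np.round(d,2),'turn',np.round((R.inv()*Ro.from_matrix(a)).as_rotvec(),3),'cur',np.round(o['tool_pos'],4),'yaw',round(yaw,3))
E
python3 - <<'E'
from h import *
ks,kd=ctrl.calibration('scene'),ctrl.calibration('side')
for n,p in dict(a=[264,190],b=[302,201],c=[326,234],d=[276,224]).items(): print('scene',n,onz(ks,p,0).round(3))
for n,p in dict(a=[305,242],b=[298,217],c=[272,202],d=[263,226]).items(): print('side',n,onz(kd,p,0).round(3))
print('stand',onz(ks,[300,286],0),onz(kd,[262,275],0),'cover',onz(ks,[310,266],.07),onz(kd,[262,251],.07))
print('loop',onz(ks,[212,254],0),onz(kd,[199,232],0),'lamp',onz(ks,[362,311],0),onz(kd,[302,311],0),'post',onz(ks,[241,143],0),onz(kd,[277,165],0))
E
```

```text
scene a [0.525 0.112 0.   ]
scene b [0.433 0.164 0.   ]
scene c [0.399 0.276 0.   ]
scene d [0.513 0.23  0.   ]
side a [0.402 0.266 0.   ]
side b [0.435 0.167 0.   ]
side c [0.522 0.115 0.   ]
side d [0.523 0.23  0.   ]
stand [0.49132319 0.40438423 0.        ] [0.48535977 0.40375679 0.        ] cover [0.47652329 0.40066076 0.07      ] [0.48822559 0.39662622 0.07      ]
loop [0.6739907  0.29785213 0.        ] [0.68423098 0.29741463 0.        ] lamp [0.37742652 0.47701428 0.        ] [0.38027434 0.48061571 0.        ] post [ 0.56456523 -0.09007315  0.        ] [ 0.54974125 -0.10354949  0.        ]
```

The scene picture shows four loose cups at (264,178), (305,188), (278,211) and (329,220). The stand with the cover is at (304,285), the loop cup at (210,250) and the post at (245,80). I'll retract and swing round the post.

```bash
python3 -m handwheel '[[[0,-5.5,-1.5],[0,0,0]],[[0,-11,-3],[0,0,0]],[[0,-16.5,-4.5],[0,0,0]],[[0,-22.5,-6],[0,0,0]],[[0,-22.5,-6],[0,0,0]]]' -1 40
python3 - <<'E'
from h import *
o=ctrl.get_obs();print(np.hypot(*o['tool_pos'][:2]),o['q'].round(3) if hasattr(o['q'],'round') else o['q'])
k=ctrl.calibration('scene');print([proj(k,np.array(p)) for p in [(.62,.47,0),(.60,.50,0),(.6,.38,0)]])
E
python3 -m handwheel '[[[5.9,-0.44,0],[0,0,-0.148]],[[11.67,-1.74,0],[0,0,-0.296]],[[17.18,-3.87,0],[0,0,-0.444]],[[22.32,-6.8,0],[0,0,-0.592]],[[26.97,-10.46,0],[0,0,-0.74]]]'
```

```text
t: 1.42
tool_pos: [0.1617, -0.3641, 0.2944]
tool_rot: [3.065, 0.649, 0.0]
contact_force: [-0.1, 0.3, 0.3]
opening: 0.0854
grip_force: 0.0
0.39838857105603026 [-1.34  -0.563  2.018 -0.     1.678 -0.187]
[[np.float64(244.01416718307755), np.float64(322.7060999788205)], [np.float64(255.96681252670493), np.float64(336.0897036635107)], [np.float64(248.43177937848168), np.float64(281.8550941034876)]]
t: 2.05
tool_pos: [0.3678, -0.1592, 0.2907]
tool_rot: [-2.625, -1.725, 0.0]
contact_force: [1.5, -1.0, 0.1]
opening: 0.0856
grip_force: 0.0
```

```bash
python3 -m handwheel '[[[5.9,-0.44,0],[0,0,-0.148]],[[11.67,-1.74,0],[0,0,-0.296]],[[17.18,-3.87,0],[0,0,-0.444]],[[22.32,-6.8,0],[0,0,-0.592]],[[26.97,-10.46,0],[0,0,-0.74]]]'
python3 - <<'E'
from h import *
o=ctrl.get_obs();print(o['q'])
cv2.imwrite('pics/w1.png',ctrl.get_image('wrist'));k=ctrl.calibration('wrist')
print(k)
for q,z in [('cup_1',0),('cover',.07),('stand',0)]:
    for f in (ctrl.landmark_of,):print(q,[(round(d['score'],2),np.round(d['position']).tolist(),onz(k,d['position'],z).round(3).tolist()) for d in f('wrist',q)])
rows([.425,.355,.28],None)
E
```

```text
t: 2.68
tool_pos: [0.379, 0.1305, 0.2907]
tool_rot: [-1.824, -2.557, 0.001]
contact_force: [1.4, -0.5, -0.3]
opening: 0.0854
grip_force: 0.0
[ 1.45365384e-01 -5.48879911e-01  2.01516485e+00  1.57828074e-04
  1.67612393e+00 -1.86505334e-01]
{'fx': 297.21037697071046, 'fy': 297.21037697071046, 'cx': 255.40373503557976, 'cy': 192.39095504792064, 'R': array([[ 9.40932688e-01,  3.38593391e-01, -4.37965659e-04],
       [ 3.20893175e-01, -8.91330513e-01,  3.20245978e-01],
       [ 1.08042800e-01, -3.01470450e-01, -9.47334324e-01]]), 't': array([-0.40190138, -0.05830131,  0.4369402 ])}
cup_1 [(0.89, [308.0, 59.0], [0.401, 0.279, 0.0]), (0.63, [294.0, 147.0], [0.428, 0.164, 0.0]), (0.59, [370.0, 114.0], [0.511, 0.242, 0.0])]
cover []
stand []Traceback (most recent call last):
  File "<stdin>", line 7, in <module>
  File "h.py", line 17, in rows
    G=Ro.from_matrix(np.array([[s,c,0],[-c,s,0],[0,0,-1]]))  # columns x,y,z: y=(c,s,0), z=down, x = y cross z
  File "scipy/spatial/transform/_rotation.pyx", line 1143, in scipy.spatial.transform._rotation.Rotation.from_matrix
ValueError: Non-positive determinant (left-handed or null coordinate frame) in rotation matrix 0: [[ 0.32366421  0.94617201  0.        ]
 [-0.94617201  0.32366421  0.        ]
 [ 0.          0.         -1.        ]].
```

View pics/w1.png

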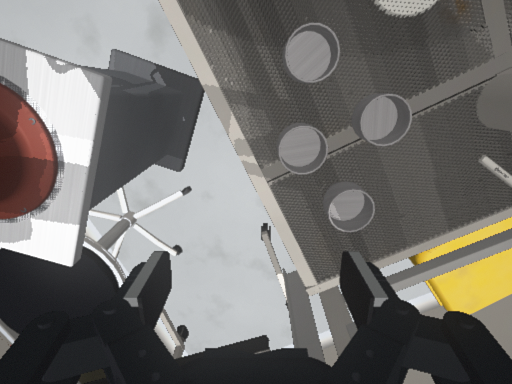

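```bash
sed -i '/G=Ro/d' h.py
python3 - <<'E'
from h import *
rows([.47,.37,.27],.65)
E
```

```text
t 2.875 shift [19.81 16.41  2.06] turn [-0.001  0.    -0.32 ] cur [0.3789 0.1294 0.2908] yaw 0.65
```

```bash
python3 -m handwheel '[[[4,3.3,0.4],[0,0,-0.08]],[[8,6.6,0.8],[0,0,-0.16]],[[12,9.9,1.2],[0,0,-0.24]],[[16,13.2,1.6],[0,0,-0.32]],[[19.8,16.4,2],[0,0,-0.32]]]'
python3 -m handwheel '[[[0,0,0],[0,0,0]]]'
cat >> h.py <<'E'
def see(cam,name,items,view=True):
    o=ctrl.get_obs();im=ctrl.get_image(cam);k=ctrl.calibration(cam)
    if name: cv2.imwrite(f'pics/{name}.png',im)
    for q,z in items:
        print(q,[(round(d['score'],2),np.round(d['position']).tolist(),onz(k,d['position'],z).round(4).tolist()) for d in ctrl.landmark_of(cam,q)])
    return im,k
E
python3 - <<'E'
from h import *
see('wrist','w2',[('cover',.07),('stand',0),('cup_1',0),('cup_base',.008)])
E
```

```text
t: 3.5
tool_pos: [0.4729, 0.3684, 0.2703]
tool_rot: [1.405, 2.81, -0.001]
contact_force: [0.0, -0.1, 0.5]
opening: 0.0856
grip_force: 0.0
t: 3.62
tool_pos: [0.4724, 0.3688, 0.2686]
tool_rot: [-1.401, -2.81, 0.005]
contact_force: [-0.4, -0.4, -0.3]
opening: 0.0855
grip_force: 0.0
cover [(0.91, [282.0, 147.0], [0.4836, 0.4038, 0.07]), (0.47, [336.0, 260.0], [0.6336, 0.331, 0.07])]
stand []
cup_1 [(0.88, [158.0, 247.0], [0.4399, 0.1591, -0.0]), (0.86, [185.0, 301.0], [0.5283, 0.0983, 0.0]), (0.65, [221.0, 239.0], [0.511, 0.2296, 0.0]), (0.6, [174.0, 175.0], [0.3986, 0.2731, 0.0]), (0.59, [185.0, 93.0], [0.3503, 0.3768, 0.0])]
cup_base []
```

View pics/w2.png

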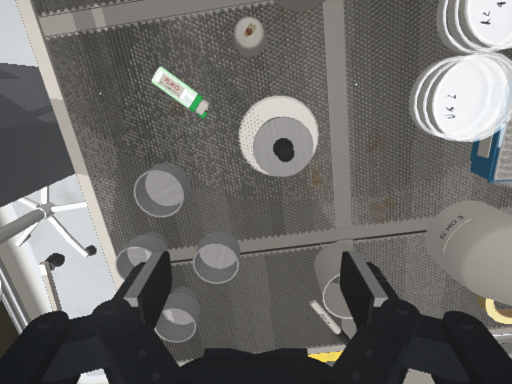

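Run:
```python
from h import *
k=ctrl.calibration('wrist')
print(onz(k,[283,147.5],.081),onz(k,[284,149],.115),onz(k,[279,136],.008))
for p in [(.61,.415,0),(.61,.45,0),(.62,.47,0),(.63,.43,0),(.48,.53,0),(.59,.3,0)]:print(p,np.round(proj(k,np.array(p))),np.round(proj(k,np.array(p)+[.034,0,0])))
print('strip',onz(k,[340,120],0),onz(k,[340,200],0),onz(k,[250,240],0))
```

```text
[0.48339719 0.40523509 0.081     ] [0.47883697 0.40773782 0.115     ] [0.48286019 0.40756679 0.008     ]
(0.61, 0.415, 0) [350. 184.] [367. 197.]
(0.61, 0.45, 0) [367. 165.] [384. 179.]
(0.62, 0.47, 0) [382. 158.] [399. 172.]
(0.63, 0.43, 0) [367. 184.] [384. 197.]
(0.48, 0.53, 0) [337.  56.] [356.  73.]
(0.59, 0.3, 0) [290. 233.] [306. 245.]
strip [0.53673519 0.47361117 0.        ] [0.61492035 0.38761582 0.        ] [0.54792618 0.25412705 0.        ]
```

Run:
```python
from h import *
rows([.483,.406,.15],.65)
```

```text
t 3.875 shift [ 2.4   3.28 12.17] turn [ 0.001  0.    -0.005] cur [0.4711 0.3672 0.2717] yaw 0.65
```

```bash
python3 -m handwheel '[[[1,1.2,5],[0,0,0]],[[2,2.4,10],[0,0,0]],[[2.4,3.3,12.2],[0,0,0]],[[2.4,3.3,12.2],[0,0,0]],[[2.4,3.3,12.2],[0,0,0]]]' 0
python3 - <<'E'
from h import *
im,k=see('wrist','w3',[('cover',.07)])
for i in range(3):
    ctrl.get_image('wrist');rows([.483,.406,.086],.65)
E
```

```text
t: 4.5
tool_pos: [0.4832, 0.4074, 0.1514]
tool_rot: [1.401, 2.81, 0.004]
contact_force: [0.5, -0.6, 0.4]
opening: 0.0426
grip_force: 0.0
cover [(0.67, [250.0, 202.0], [0.4818, 0.4058, 0.07])]
t 4.65 shift [-0.12 -0.17  6.58] turn [ 0.004  0.    -0.004] cur [0.4834 0.4078 0.1518] yaw 0.65
t 4.7 shift [-0.14 -0.14  6.54] turn [ 0.003  0.    -0.003] cur [0.4831 0.4079 0.1514] yaw 0.65
t 4.75 shift [-0.14 -0.13  6.5 ] turn [ 0.003  0.    -0.003] cur [0.483  0.4078 0.151 ] yaw 0.65
```

View pics/w3.png

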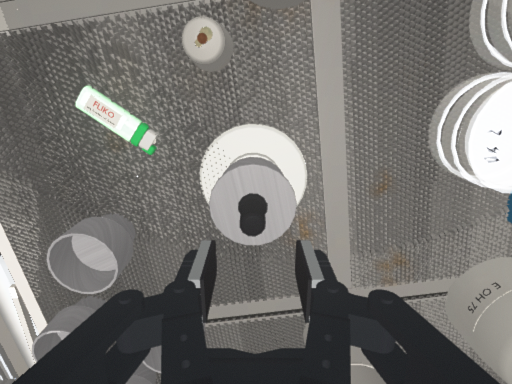

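```bash
python3 - <<'E'
from h import *
k=ctrl.calibration('wrist');print(onz(k,[253,202],.081),onz(k,[252,209],.115),onz(k,[253,178],.008))
E
python3 -m handwheel '[[[-0.1,-0.15,3.5],[0,0,0]],[[-0.1,-0.15,6.5],[0,0,0]],[[-0.1,-0.15,6.5],[0,0,0]],[[-0.1,-0.15,6.5],[0,0,0]]]'
python3 -m handwheel '[[[0,0,0],[0,0,0]],[[0,0,0],[0,0,0]],[[0,0,0],[0,0,0]],[[0,0,0],[0,0,0]]]' 1 40
```

```text
[0.480727   0.41075252 0.081     ] [0.47545175 0.41698677 0.115     ] [0.48181696 0.40868148 0.008     ]
t: 5.25
tool_pos: [0.4825, 0.4065, 0.0859]
tool_rot: [1.4, 2.812, 0.003]
contact_force: [0.0, -0.8, 0.8]
opening: 0.0425
grip_force: 0.0
t: 5.75
tool_pos: [0.4827, 0.4066, 0.0863]
tool_rot: [1.399, 2.811, 0.004]
contact_force: [-1.4, 0.3, 6.7]
opening: 0.017
grip_force: 39.7
```

```bash
python3 -m handwheel '[[[0,0,-3],[0,0,0]],[[0,0,-7],[0,0,0]],[[0,0,-7],[0,0,0]]]'
python3 - <<'E'
from h import *
rows([.635,.445,.156],.65)
E
```

```text
t: 6.12
tool_pos: [0.4839, 0.4074, 0.1588]
tool_rot: [1.398, 2.809, 0.011]
contact_force: [0.1, 0.8, -0.7]
opening: 0.0169
grip_force: 39.3
t 6.125 shift [-6.11 14.32  0.39] turn [ 0.008  0.001 -0.003] cur [0.4839 0.4074 0.1588] yaw 0.65
```

```bash
python3 -m handwheel '[[[-2,4.8,0],[0,0,0]],[[-4,9.6,0],[0,0,0]],[[-6.1,14.3,0],[0,0,0]],[[-6.1,14.3,0],[0,0,0]],[[-6.1,14.3,4],[0,0,0]]]'
python3 -m handwheel '[[[0,0,3],[0,0,0]],[[0,0,6],[0,0,0]],[[0,0,7],[0,0,0]],[[0,0,7],[0,0,0]],[[0,0,7],[0,0,0]]]'
```

```text
t: 6.75
tool_pos: [0.6348, 0.4447, 0.117]
tool_rot: [1.399, 2.809, 0.009]
contact_force: [0.2, 0.1, -0.5]
opening: 0.0168
grip_force: 39.5
t: 7.38
tool_pos: [0.6335, 0.4441, 0.0463]
tool_rot: [1.399, 2.811, 0.004]
contact_force: [-0.9, 0.4, -1.6]
opening: 0.0168
grip_force: 39.5
```

```bash
python3 -m handwheel '[[[0,0,1.5],[0,0,0]],[[0,0,2.5],[0,0,0]],[[0,0,2.8],[0,0,0]],[[0,0,2.8],[0,0,0]]]'; python3 -m handwheel '[[[0,0,0.1],[0,0,0]],[[0,0,0.2],[0,0,0]],[[0,0,0.2],[0,0,0]]]'
```

```text
t: 7.88
tool_pos: [0.6325, 0.4434, 0.0164]
tool_rot: [-1.4, -2.812, 0.001]
contact_force: [-1.9, -0.6, 1.8]
opening: 0.0166
grip_force: 39.9
t: 8.25
tool_pos: [0.6327, 0.4436, 0.0164]
tool_rot: [-1.4, -2.812, 0.001]
contact_force: [-4.7, -3.6, 9.7]
opening: 0.0167
grip_force: 40.8
```

```bash
python3 -m handwheel '[[[0,0,0],[0,0,0]],[[0,0,0],[0,0,0]],[[0,0,-5],[0,0,0]],[[0,0,-11],[0,0,0]],[[0,0,-17],[0,0,0]]]' 0
python3 - <<'E'
from h import *
ctrl.get_image('wrist');see('wrist','w4',[('cover',0)])
rows([.40,.23,.2],.65)
E
```

```text
t: 8.88
tool_pos: [0.6324, 0.4433, 0.185]
tool_rot: [-1.4, -2.812, 0.001]
contact_force: [0.9, 0.3, 0.8]
opening: 0.0429
grip_force: 0.0
cover [(0.82, [252.0, 166.0], [0.6366, 0.4466, 0.0]), (0.56, [221.0, 337.0], [0.7535, 0.2176, 0.0])]
t 9.025 shift [ -2.97 -31.72  -1.23] turn [ 0.011  0.001 -0.003] cur [0.6353 0.445  0.1911] yaw 0.65
```

View pics/w4.png

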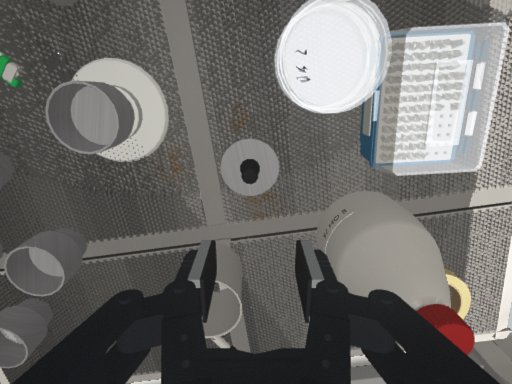

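```bash
python3 -m handwheel '[[[0,-6,-1],[0,0,0]],[[0.2,-12,-1],[0,0,0]],[[0.4,-18,-1],[0,0,0]],[[0.4,-24,-1],[0,0,0]],[[0.4,-29.1,-1],[0,0,0]]]' -1
cat >> h.py <<'E'
def rim(im,k,guess,z=.068,r=.031,n=1):
    "refine a horizontal circle (outer rim) by maximising the mean gradient along it"
    g=cv2.GaussianBlur(cv2.cvtColor(im,cv2.COLOR_BGR2GRAY),(0,0),1.2).astype(float)
    th=np.linspace(0,2*np.pi,180,endpoint=False);ci=np.column_stack([np.cos(th),np.sin(th),0*th])
    R=np.array(k['R']);t=np.array(k['t'])
    def pr(X):
        c=X@R.T+t;return np.column_stack([k['fx']*c[:,0]/c[:,2]+k['cx'],k['fy']*c[:,1]/c[:,2]+k['cy']]).astype(np.float32)
    def samp(p):return cv2.remap(g.astype(np.float32),p[None,:,0],p[None,:,1],cv2.INTER_LINEAR)[0]
    best=(-1,)
    for st,w in ((.002,.024),(.0005,.003)):
        c0=np.array(guess) if st>.001 else best[1]
        for dx in np.arange(-w,w+1e-9,st):
            for dy in np.arange(-w,w+1e-9,st):
                c=np.array([c0[0]+dx,c0[1]+dy,z])
                s=0
                for rr in (r,r-.0025):
                    s+=np.mean(np.minimum(np.abs(samp(pr(c+ci*(rr+.001)))-samp(pr(c+ci*(rr-.001)))),25))
                if s>best[0] or (st<.001 and s>=best[0]):best=(s,c[:2].copy())
    return best[1].round(4),round(best[0],1)
E
python3 - <<'E'
from h import *
ctrl.get_image('wrist');im,k=see('wrist','w5',[('cup_1',0),('stand',0),('cup_base',.008)])
c,s=rim(im,k,[.40,.273]);print(c,s)
print('base',rim(im,k,[.483,.407],.076))
for z in (.068,.0):
  for q in (c,):
    pts=np.array([proj(k,np.array([q[0]+.031*np.cos(a),q[1]+.031*np.sin(a),z])) for a in np.linspace(0,6.28,60)]);
    cv2.polylines(im,[pts.astype(np.int32)],True,(0,0,255) if z else (0,255,0),1)
cv2.imwrite('pics/w5b.png',im)
rows([c[0],c[1],.2],.65)
E
```

```text
t: 9.65
tool_pos: [0.3956, 0.2698, 0.192]
tool_rot: [-1.399, -2.811, 0.004]
contact_force: [-0.4, -0.3, -0.0]
opening: 0.0852
grip_force: 0.0
cup_1 [(0.82, [264.0, 318.0], [0.5319, 0.1059, 0.0]), (0.69, [234.0, 255.0], [0.4407, 0.1616, 0.0]), (0.63, [316.0, 246.0], [0.5153, 0.235, 0.0]), (0.6, [265.0, 169.0], [0.4033, 0.2738, 0.0])]
stand [(0.72, [403.0, 119.0], [0.4884, 0.4089, 0.0])]
cup_base [(0.91, [404.0, 122.0], [0.488, 0.406, 0.008])]
[0.402  0.2715] 41.7
base (array([0.485 , 0.4075]), np.float32(39.5))
t 9.9 shift [-0.22  0.32 -0.64] turn [-0.    -0.    -0.003] cur [0.3981 0.2713 0.1936] yaw 0.65
```

View pics/w5b.png

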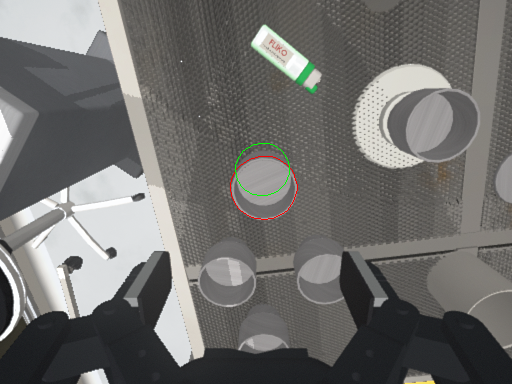

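```bash
python3 -m handwheel '[[[-0.2,0.3,5],[0,0,0]],[[-0.2,0.3,10],[0,0,0]],[[-0.2,0.3,14],[0,0,0]],[[-0.2,0.3,16],[0,0,0]],[[-0.2,0.3,16],[0,0,0]]]'
python3 -m handwheel '[[[0,0,0],[0,0,0]],[[0,0,0],[0,0,0]],[[0,0,0],[0,0,0]],[[0,0,0],[0,0,0]]]' 1 30
python3 -m handwheel '[[[0,0,-5],[0,0,0]],[[0,0,-11],[0,0,0]],[[0,0,-17],[0,0,0]],[[0,0,-17],[0,0,0]]]'
python3 - <<'E'
from h import *
ctrl.get_image('wrist');o=ctrl.get_obs();im,k=see('wrist','w6',[('stand',0)])
for dz in (-.004,0,.004):
    print('held',rim(im,k,o['tool_pos'][:2],o['tool_pos'][2]+.035+dz))
print('base',rim(im,k,[.485,.407],.076))
rows([.484,.407,.2],.65)
E
```

```text
t: 10.52
tool_pos: [0.401, 0.2713, 0.032]
tool_rot: [-1.399, -2.81, 0.006]
contact_force: [-0.6, 0.5, 0.1]
opening: 0.0853
grip_force: 0.0
t: 11.02
tool_pos: [0.4031, 0.2722, 0.0359]
tool_rot: [1.399, 2.81, 0.005]
contact_force: [0.6, 1.4, 5.6]
opening: 0.0613
grip_force: 33.1
t: 11.52
tool_pos: [0.4044, 0.2728, 0.2107]
tool_rot: [1.397, 2.806, 0.014]
contact_force: [0.2, -0.1, -1.1]
opening: 0.0606
grip_force: 33.6
stand [(0.69, [302.0, 238.0], [0.5101, 0.2312, 0.0]), (0.59, [381.0, 111.0], [0.4784, 0.4069, 0.0])]
held (array([0.4002, 0.2735]), np.float32(40.7))
held (array([0.3997, 0.2745]), np.float32(37.6))
held (array([0.3982, 0.278 ]), np.float32(36.9))
base (array([0.4785, 0.404 ]), np.float32(39.6))
t 11.675 shift [ 5.83 14.85  0.22] turn [-0.003 -0.001 -0.003] cur [0.4007 0.271  0.2026] yaw 0.65
```

View pics/w6.png

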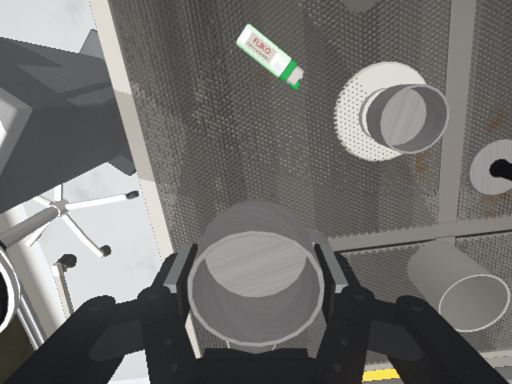

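```bash
python3 -m handwheel '[[[0,5,0.5],[0,0,0]],[[0,10,0.5],[0,0,0]],[[-0.2,14.8,0.5],[0,0,0]],[[-0.2,14.8,0.5],[0,0,0]],[[-0.2,14.8,0.5],[0,0,0]]]'
python3 - <<'E'
from h import *
for i in range(3):ctrl.get_image('wrist')
for i in range(2):
    o=ctrl.get_obs();im,k=see('wrist',None,[])
    print(o['tool_pos'].round(4),'held',[rim(im,k,o['tool_pos'][:2],o['tool_pos'][2]+dz) for dz in (.031,.033,.035)],'base',rim(im,k,[.482,.406],.076))
rows([.484,.407,.2],.65)
E
```

```text
t: 12.3
tool_pos: [0.5195, 0.3583, 0.1964]
tool_rot: [-1.399, -2.81, 0.007]
contact_force: [-0.1, -0.1, -0.7]
opening: 0.0604
grip_force: 33.5
[0.5199 0.3585 0.1989] held [(array([0.5214, 0.3595]), np.float32(44.4)), (array([0.5204, 0.3605]), np.float32(42.1)), (array([0.5209, 0.363 ]), np.float32(40.6))] base (array([0.4835, 0.407 ]), np.float32(50.0))
[0.5201 0.3586 0.1994] held [(array([0.5216, 0.3596]), np.float32(44.3)), (array([0.5206, 0.3606]), np.float32(41.8)), (array([0.5206, 0.3631]), np.float32(40.4))] base (array([0.4835, 0.407 ]), np.float32(50.0))
t 12.55 shift [ 6.04  0.01 -0.03] turn [ 0.     0.    -0.003] cur [0.5203 0.3587 0.1997] yaw 0.65
```

```bash
python3 -m handwheel '[[[3,-0.1,0],[0,0,0]],[[6,-0.1,0],[0,0,0]],[[6,-0.1,3],[0,0,0]],[[6,-0.1,7],[0,0,0]],[[6,-0.1,7],[0,0,0]]]'
python3 -m handwheel '[[[0,0,1],[0,0,0]],[[0,0,2],[0,0,0]],[[0,0,3],[0,0,0]],[[0,0,3.5],[0,0,0]],[[0,0,3.5],[0,0,0]]]'
```

```text
t: 13.18
tool_pos: [0.4812, 0.4046, 0.1256]
tool_rot: [-1.398, -2.809, 0.01]
contact_force: [-0.2, -1.1, -0.8]
opening: 0.0605
grip_force: 33.5
t: 13.8
tool_pos: [0.4837, 0.4062, 0.0937]
tool_rot: [-1.4, -2.812, 0.001]
contact_force: [-0.1, -0.2, -1.7]
opening: 0.0603
grip_force: 33.5
```

```bash
python3 -m handwheel '[[[0,0,0.5],[0,0,0]],[[0,0,1],[0,0,0]],[[0,0,1],[0,0,0]]]'; python3 -m handwheel '[[[0,0,0.2],[0,0,0]],[[0,0,0.4],[0,0,0]],[[0,0,0.6],[0,0,0]],[[0,0,0.6],[0,0,0]]]'
```

```text
t: 14.18
tool_pos: [0.4836, 0.4062, 0.0836]
tool_rot: [-1.4, -2.812, 0.002]
contact_force: [0.9, 0.7, -0.8]
opening: 0.0609
grip_force: 33.6
t: 14.68
tool_pos: [0.4837, 0.4067, 0.08]
tool_rot: [-1.399, -2.812, 0.001]
contact_force: [-6.5, -1.3, 8.5]
opening: 0.0607
grip_force: 34.3
```

```bash
python3 -m handwheel '[[[0,0,0.2],[0,0,0]],[[0,0,0.2],[0,0,0]]]'; python3 -m handwheel '[[[0,0,0.2],[0,0,0]],[[0,0,0],[0,0,0]],[[0,0,0],[0,0,0]],[[0,0,-4],[0,0,0]],[[0,0,-8],[0,0,0]]]' -1
python3 -m handwheel '[[[-4,0,-3],[0,0,0]],[[-8,-4,-6],[0,0,0]],[[-8,-6,-6],[0,0,0]],[[-8,-6,-6],[0,0,0]]]'
python3 - <<'E'
from h import *
for i in range(3):ctrl.get_image('wrist')
o=ctrl.get_obs();im,k=see('wrist','w7',[('cover',0)])
print(o['tool_pos'],'nest',[(z,rim(im,k,[.483,.406],z)) for z in (.108,.112,.116,.12)])
for g in ([.518,.233],[.434,.164],[.526,.112]):
    print(rim(im,k,g))
s=ctrl.get_image('side');k=ctrl.calibration('side');print('side',[(z,rim(s,k,[.483,.406],z)) for z in (.108,.112,.116,.12,.124)])
cv2.imwrite('pics/s7.png',cv2.resize(s[180:300,190:350],None,fx=4,fy=4))
E
```

```text
t: 14.92
tool_pos: [0.4838, 0.4067, 0.0799]
tool_rot: [-1.399, -2.812, 0.001]
contact_force: [-11.7, -5.5, 17.3]
opening: 0.0606
grip_force: 35.1
t: 15.55
tool_pos: [0.4836, 0.406, 0.1561]
tool_rot: [-1.4, -2.812, 0.003]
contact_force: [0.6, -0.3, 1.5]
opening: 0.0853
grip_force: 0.0
t: 16.05
tool_pos: [0.4842, 0.3057, 0.2167]
tool_rot: [1.401, 2.811, 0.001]
contact_force: [-0.5, 0.2, -0.3]
opening: 0.085
grip_force: 0.0
cover [(0.93, [421.0, 146.0], [0.6322, 0.444, 0.0])]
[0.48439413 0.30679463 0.21565852] nest [(0.108, (array([0.4855, 0.4065]), np.float32(41.0))), (0.112, (array([0.4845, 0.4065]), np.float32(42.8))), (0.116, (array([0.483, 0.405]), np.float32(43.4))), (0.12, (array([0.4825, 0.404 ]), np.float32(42.0)))]
(array([0.5105, 0.2315]), np.float32(34.1))
(array([0.4295, 0.165 ]), np.float32(35.6))
(array([0.5235, 0.111 ]), np.float32(34.1))
side [(0.108, (array([0.4875, 0.399 ]), np.float32(6.3))), (0.112, (array([0.486, 0.403]), np.float32(6.5))), (0.116, (array([0.4845, 0.408 ]), np.float32(6.8))), (0.12, (array([0.4835, 0.4125]), np.float32(7.0))), (0.124, (array([0.4825, 0.4165]), np.float32(7.3)))]
```

View pics/s7.png

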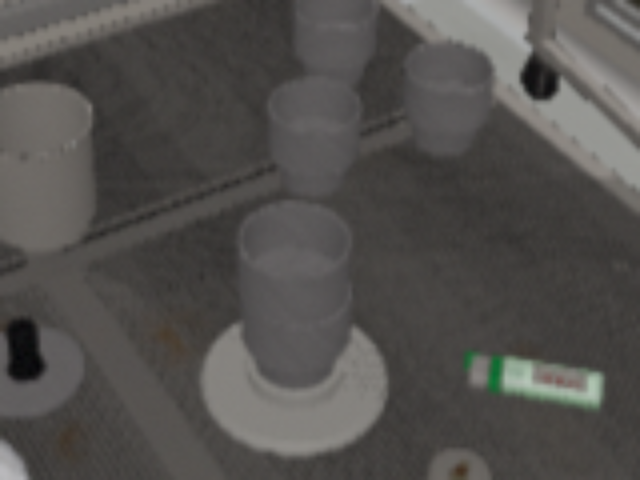

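Run:
```python
from h import *
rows([.512,.232,.19],.65)
```

```text
t 16.35 shift [-7.64 -2.32  2.56] turn [-0.001 -0.    -0.002] cur [0.4844 0.3069 0.2156] yaw 0.65
```

```bash
python3 -m handwheel '[[[-4,-1.2,1.3],[0,0,0]],[[-7.6,-2.3,2.6],[0,0,0]],[[-7.6,-2.3,2.6],[0,0,0]],[[-7.6,-2.3,2.6],[0,0,0]]]'
python3 - <<'E'
from h import *
for i in range(3):ctrl.get_image('wrist')
im,k=see('wrist',None,[])
c,s=rim(im,k,[.512,.232]);print(c,s);rows([c[0],c[1],.034],.65)
E
```

```text
t: 16.85
tool_pos: [0.5119, 0.2325, 0.1903]
tool_rot: [-1.4, -2.812, -0.0]
contact_force: [0.3, 0.6, 0.9]
opening: 0.0854
grip_force: 0.0
[0.5105 0.2305] 41.2
t 17.05 shift [-0.11 -0.26 15.68] turn [ 0.001  0.    -0.002] cur [0.5118 0.2328 0.1908] yaw 0.65
```

```bash
python3 -m handwheel '[[[-0.1,-0.3,5],[0,0,0]],[[-0.1,-0.3,10],[0,0,0]],[[-0.1,-0.3,14],[0,0,0]],[[-0.1,-0.3,15.7],[0,0,0]],[[-0.1,-0.3,15.7],[0,0,0]]]'
python3 -m handwheel '[[[0,0,0],[0,0,0]],[[0,0,0],[0,0,0]],[[0,0,0],[0,0,0]],[[0,0,0],[0,0,0]]]' 1 30
python3 -m handwheel '[[[0,0,-5],[0,0,0]],[[0,0,-11],[0,0,0]],[[0,0,-17],[0,0,0]],[[4,2,-17],[0,0,0]],[[8,4,-17],[0,0,0]]]'
python3 -m handwheel '[[[0,0,0],[0,0,0]],[[0,0,0],[0,0,0]]]'
python3 - <<'E'
from h import *
for i in range(3):ctrl.get_image('wrist')
o=ctrl.get_obs();im,k=see('wrist',None,[])
print(o['tool_pos'].round(4),'held',[rim(im,k,o['tool_pos'][:2],o['tool_pos'][2]+dz) for dz in (.031,.033,.035)],'nest',rim(im,k,[.483,.406],.112))
rows([.4825,.4055,.19],.65)
E
```

```text
t: 17.68
tool_pos: [0.5095, 0.2295, 0.0327]
tool_rot: [-1.399, -2.812, 0.002]
contact_force: [0.5, -1.1, 0.6]
opening: 0.0854
grip_force: 0.0
t: 18.18
tool_pos: [0.5121, 0.23, 0.0361]
tool_rot: [1.399, 2.809, 0.005]
contact_force: [-0.8, -0.1, 6.5]
opening: 0.0622
grip_force: 33.3
t: 18.8
tool_pos: [0.4943, 0.3182, 0.2056]
tool_rot: [1.401, 2.809, 0.005]
contact_force: [0.8, -0.0, -1.2]
opening: 0.062
grip_force: 33.5
t: 19.05
tool_pos: [0.4936, 0.3169, 0.2033]
tool_rot: [1.399, 2.812, -0.001]
contact_force: [-0.5, 0.5, -1.1]
opening: 0.0619
grip_force: 33.5
[0.4939 0.3163 0.2032] held [(array([0.4944, 0.3183]), np.float32(45.0)), (array([0.4934, 0.3193]), np.float32(42.5)), (array([0.4919, 0.3218]), np.float32(40.5))] nest (array([0.484, 0.406]), np.float32(45.9))
t 19.25 shift [7.81 4.45 1.32] turn [-0.     0.    -0.004] cur [0.494  0.3163 0.2032] yaw 0.65
```

```bash
python3 -m handwheel '[[[4,2.2,0],[0,0,0]],[[7.7,4.4,0],[0,0,0]],[[7.7,4.4,2],[0,0,0]],[[7.7,4.4,4],[0,0,0]],[[7.7,4.4,4],[0,0,0]]]'
python3 -m handwheel '[[[0,0,1],[0,0,0]],[[0,0,2],[0,0,0]],[[0,0,3],[0,0,0]],[[0,0,4],[0,0,0]],[[0,0,4],[0,0,0]]]'
```

```text
t: 19.88
tool_pos: [0.481, 0.4029, 0.1595]
tool_rot: [-1.401, -2.809, 0.009]
contact_force: [0.2, -0.6, -0.1]
opening: 0.0621
grip_force: 33.5
t: 20.5
tool_pos: [0.4818, 0.4048, 0.1219]
tool_rot: [-1.4, -2.811, 0.003]
contact_force: [0.3, 0.2, -0.1]
opening: 0.062
grip_force: 33.5
```

```bash
python3 -m handwheel '[[[0,0,0.2],[0,0,0]],[[0,0,0.4],[0,0,0]],[[0,0,0.6],[0,0,0]],[[0,0,0.6],[0,0,0]]]';python3 -m handwheel '[[[0,0,0.2],[0,0,0]],[[0,0,0.3],[0,0,0]],[[0,0,0.3],[0,0,0]]]'
```

```text
t: 21.0
tool_pos: [0.4823, 0.4051, 0.1171]
tool_rot: [-1.4, -2.812, 0.0]
contact_force: [-0.7, -0.2, -0.2]
opening: 0.0618
grip_force: 33.5
t: 21.38
tool_pos: [0.4827, 0.4054, 0.1162]
tool_rot: [1.4, 2.812, 0.001]
contact_force: [-2.2, -2.2, 6.3]
opening: 0.062
grip_force: 34.0
```

```bash
python3 -m handwheel '[[[0,0,0.2],[0,0,0]],[[0,0,0.2],[0,0,0]]]'; python3 -m handwheel '[[[0,0,0.2],[0,0,0]],[[0,0,0],[0,0,0]],[[0,0,0],[0,0,0]],[[0,0,-4],[0,0,0]],[[0,0,-8],[0,0,0]]]' -1
python3 -m handwheel '[[[-4,-4.7,0],[0,0,0]],[[-8,-9.4,0],[0,0,0]],[[-12,-14,0],[0,0,0]],[[-15.9,-18.7,0],[0,0,0]],[[-15.9,-18.7,0],[0,0,0]]]'
python3 -m handwheel '[[[0,0,0],[0,0,0]],[[0,0,0],[0,0,0]]]'
python3 - <<'E'
from h import *
for i in range(3):ctrl.get_image('wrist')
im,k=see('wrist','w8',[])
c,s=rim(im,k,[.431,.165]);print(c,s);print(rim(im,k,[.526,.112]));rows([c[0],c[1],.034],.65)
s=ctrl.get_image('side');cv2.imwrite('pics/s8.png',cv2.resize(s[160:300,190:350],None,fx=4,fy=4))
E
```

```text
t: 21.62
tool_pos: [0.4828, 0.4055, 0.1161]
tool_rot: [1.4, 2.812, 0.001]
contact_force: [-6.5, -4.0, 13.8]
opening: 0.0622
grip_force: 34.6
t: 22.25
tool_pos: [0.4819, 0.4048, 0.1921]
tool_rot: [-1.4, -2.811, 0.003]
contact_force: [-0.6, 0.9, -0.1]
opening: 0.0852
grip_force: 0.0
t: 22.88
tool_pos: [0.4283, 0.1627, 0.1918]
tool_rot: [1.407, 2.809, -0.001]
contact_force: [0.7, 1.0, -0.5]
opening: 0.0854
grip_force: 0.0
t: 23.12
tool_pos: [0.4293, 0.1665, 0.1924]
tool_rot: [-1.398, -2.813, -0.0]
contact_force: [-0.5, 0.5, -0.7]
opening: 0.0854
grip_force: 0.0
[0.43   0.1645] 38.2
(array([0.521, 0.11 ]), np.float32(36.3))
t 23.325 shift [-0.21 -0.03 15.82] turn [-0.    -0.    -0.001] cur [0.4291 0.1664 0.1922] yaw 0.65
```

View pics/s8.png

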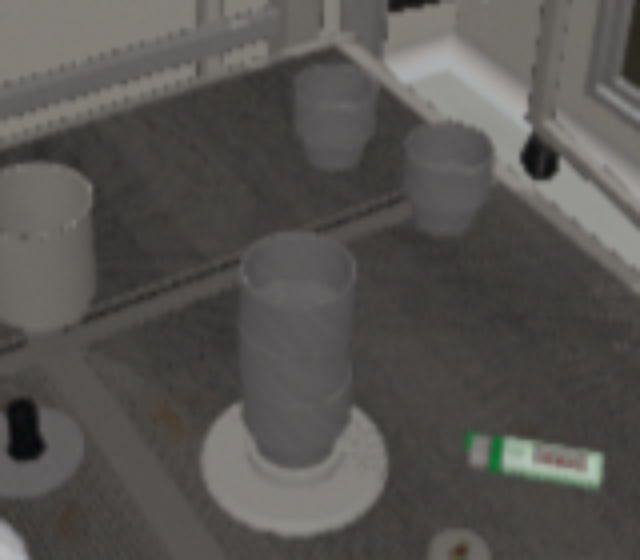

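```bash
python3 -m handwheel '[[[-0.2,0,5],[0,0,0]],[[-0.2,0,10],[0,0,0]],[[-0.2,0,14],[0,0,0]],[[-0.2,0,15.8],[0,0,0]],[[-0.2,0,15.8],[0,0,0]]]'
python3 -m handwheel '[[[0,0,0],[0,0,0]],[[0,0,0],[0,0,0]],[[0,0,0],[0,0,0]],[[0,0,0],[0,0,0]]]' 1 30
python3 -m handwheel '[[[0,0,-5],[0,0,0]],[[0,0,-11],[0,0,0]],[[0,0,-17],[0,0,0]],[[0,0,-21],[0,0,0]]]'
python3 -m handwheel '[[[2.8,4.8,0],[0,0,0]],[[5.6,9.6,0],[0,0,0]],[[8.1,14.2,0],[0,0,0]],[[8.1,14.2,0],[0,0,0]],[[8.1,14.2,0],[0,0,0]]]'
python3 - <<'E'
from h import *
for i in range(5):ctrl.get_image('wrist')
o=ctrl.get_obs();im,k=see('wrist',None,[])
print(o['tool_pos'].round(4),'held',[rim(im,k,o['tool_pos'][:2],o['tool_pos'][2]+dz) for dz in (.031,.033,.035)],'nest',rim(im,k,[.483,.406],.148))
rows([.483,.4045,.24],.65)
E
```

```text
t: 24.0
tool_pos: [0.4286, 0.1639, 0.0325]
tool_rot: [-1.398, -2.81, 0.004]
contact_force: [-0.3, -0.8, 0.9]
opening: 0.0853
grip_force: 0.0
t: 24.5
tool_pos: [0.4318, 0.1644, 0.0361]
tool_rot: [1.399, 2.81, 0.004]
contact_force: [-0.3, -0.3, 6.2]
opening: 0.0612
grip_force: 33.3
t: 25.0
tool_pos: [0.4307, 0.1641, 0.2477]
tool_rot: [1.399, 2.81, 0.004]
contact_force: [1.2, -0.6, -1.2]
opening: 0.0617
grip_force: 33.6
t: 25.62
tool_pos: [0.4942, 0.3139, 0.2437]
tool_rot: [-1.399, -2.812, 0.002]
contact_force: [-0.6, -0.6, -1.1]
opening: 0.0614
grip_force: 33.7
[0.4946 0.3134 0.2448] held [(array([0.4956, 0.3149]), np.float32(44.1)), (array([0.4941, 0.3174]), np.float32(41.1)), (array([0.4951, 0.3184]), np.float32(41.1))] nest (array([0.4825, 0.4055]), np.float32(43.9))
t 25.925 shift [7.97 4.55 0.48] turn [ 0.001  0.    -0.004] cur [0.4946 0.3135 0.2448] yaw 0.65
```

```bash
python3 -m handwheel '[[[4,2.2,0],[0,0,0]],[[8,4.4,0],[0,0,0]],[[8,4.4,2],[0,0,0]],[[8,4.4,4.5],[0,0,0]],[[8,4.4,4.5],[0,0,0]]]'
python3 -m handwheel '[[[0,0,1],[0,0,0]],[[0,0,2],[0,0,0]],[[0,0,3],[0,0,0]],[[0,0,4],[0,0,0]],[[0,0,4],[0,0,0]]]'
python3 -m handwheel '[[[0,0,0.2],[0,0,0]],[[0,0,0.4],[0,0,0]],[[0,0,0.6],[0,0,0]],[[0,0,0.6],[0,0,0]]]'
```

```text
t: 26.55
tool_pos: [0.4801, 0.4026, 0.1957]
tool_rot: [-1.4, -2.809, 0.009]
contact_force: [-0.3, 0.1, -1.0]
opening: 0.0611
grip_force: 33.7
t: 27.18
tool_pos: [0.4809, 0.4042, 0.1578]
tool_rot: [-1.399, -2.811, 0.003]
contact_force: [-0.0, 0.4, -0.5]
opening: 0.0612
grip_force: 33.7
t: 27.68
tool_pos: [0.4815, 0.4045, 0.1532]
tool_rot: [-1.4, -2.812, 0.0]
contact_force: [0.3, 0.1, -0.7]
opening: 0.0614
grip_force: 33.7
```

```bash
python3 -m handwheel '[[[0,0,0.2],[0,0,0]],[[0,0,0.4],[0,0,0]],[[0,0,0.4],[0,0,0]]]'; python3 -m handwheel '[[[0,0,0.1],[0,0,0]],[[0,0,0.1],[0,0,0]]]'; python3 -m handwheel '[[[0,0,0.1],[0,0,0]],[[0,0,0],[0,0,0]],[[0,0,0],[0,0,0]],[[0,0,-4],[0,0,0]],[[0,0,-8],[0,0,0]]]' -1
python3 -m handwheel '[[[-5.2,-3,0],[0,0,0]],[[-10.4,-6,0],[0,0,0]],[[-15.6,-9,1],[0,0,0]],[[-20.8,-12,2],[0,0,0]],[[-25.6,-14.6,3],[0,0,0]]]'
python3 -m handwheel '[[[0,0,0],[0,0,0]],[[0,0,0],[0,0,0]]]'
python3 - <<'E'
from h import *
for i in range(3):ctrl.get_image('wrist')
im,k=see('wrist','w9',[])
c,s=rim(im,k,[.522,.111]);print(c,s);rows([c[0],c[1],.034],.65)
s=ctrl.get_image('side');cv2.imwrite('pics/s9.png',cv2.resize(s[160:300,190:350],None,fx=4,fy=4))
E
```

```text
t: 28.05
tool_pos: [0.482, 0.4049, 0.1521]
tool_rot: [1.4, 2.812, 0.001]
contact_force: [-3.7, -2.5, 9.0]
opening: 0.0616
grip_force: 34.5
t: 28.3
tool_pos: [0.482, 0.4049, 0.1521]
tool_rot: [1.399, 2.812, 0.002]
contact_force: [-6.2, -4.2, 12.3]
opening: 0.0613
grip_force: 34.8
t: 28.92
tool_pos: [0.4811, 0.4042, 0.228]
tool_rot: [-1.4, -2.811, 0.003]
contact_force: [0.3, -0.1, 1.2]
opening: 0.0853
grip_force: 0.0
t: 29.55
tool_pos: [0.5193, 0.1104, 0.1979]
tool_rot: [1.4, 2.812, 0.0]
contact_force: [1.1, 0.0, -0.3]
opening: 0.0854
grip_force: 0.0
t: 29.8
tool_pos: [0.5194, 0.1126, 0.1983]
tool_rot: [-1.4, -2.812, -0.001]
contact_force: [0.3, 0.3, -0.4]
opening: 0.0852
grip_force: 0.0
[0.5215 0.11  ] 38.1
t 30.0 shift [-0.41 -0.06 16.46] turn [ 0.001  0.    -0.001] cur [0.5194 0.1136 0.1986] yaw 0.65
```

View pics/s9.png

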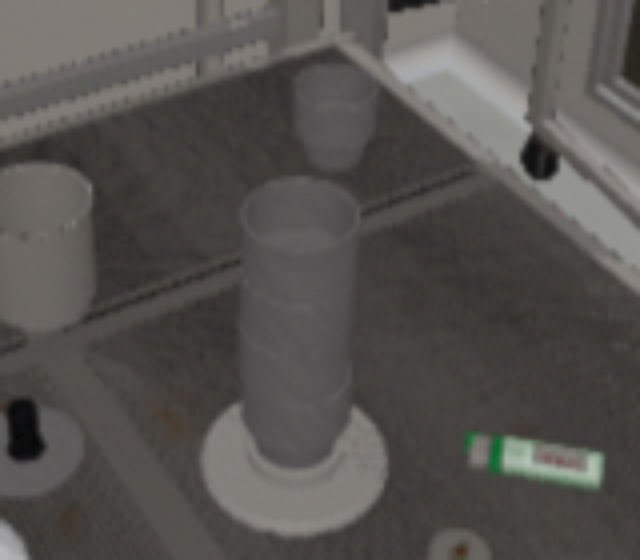

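```bash
python3 -m handwheel '[[[-0.35,-0.1,5],[0,0,0]],[[-0.35,-0.1,10],[0,0,0]],[[-0.35,-0.1,14],[0,0,0]],[[-0.35,-0.1,16.4],[0,0,0]],[[-0.35,-0.1,16.4],[0,0,0]]]'
python3 -m handwheel '[[[0,0,0],[0,0,0]],[[0,0,0],[0,0,0]],[[0,0,0],[0,0,0]],[[0,0,0],[0,0,0]]]' 1 30
python3 -m handwheel '[[[0,0,-5],[0,0,0]],[[0,0,-11],[0,0,0]],[[0,0,-17],[0,0,0]],[[0,0,-22],[0,0,0]],[[0,0,-25],[0,0,0]]]'
python3 -m handwheel '[[[5,2.9,0],[0,0,0]],[[10,5.8,0],[0,0,0]],[[15,8.6,0],[0,0,0]],[[17.9,10.2,0],[0,0,0]],[[17.9,10.2,0],[0,0,0]]]'
python3 -m handwheel '[[[0,0,0],[0,0,0]],[[0,0,0],[0,0,0]]]'
python3 - <<'E'
from h import *
for i in range(4):ctrl.get_image('wrist')
o=ctrl.get_obs();im,k=see('wrist',None,[])
print(o['tool_pos'].round(4),'held',[rim(im,k,o['tool_pos'][:2],o['tool_pos'][2]+dz) for dz in (.031,.033,.035)],'nest',rim(im,k,[.482,.405],.184))
rows([.482,.404,.28],.65)
E
```

```text
t: 30.68
tool_pos: [0.5187, 0.1095, 0.0321]
tool_rot: [-1.396, -2.809, 0.004]
contact_force: [-0.7, 0.6, 0.2]
opening: 0.0855
grip_force: 0.0
t: 31.18
tool_pos: [0.5224, 0.1092, 0.0364]
tool_rot: [1.399, 2.81, 0.003]
contact_force: [-0.7, 1.0, 5.8]
opening: 0.0601
grip_force: 33.6
t: 31.8
tool_pos: [0.5214, 0.1089, 0.2881]
tool_rot: [1.398, 2.809, 0.004]
contact_force: [0.2, -0.0, -1.8]
opening: 0.0601
grip_force: 33.1
t: 32.42
tool_pos: [0.4933, 0.3149, 0.2839]
tool_rot: [-1.395, -2.814, 0.001]
contact_force: [-0.4, -0.3, -0.6]
opening: 0.06
grip_force: 33.1
t: 32.67
tool_pos: [0.4945, 0.3121, 0.2843]
tool_rot: [1.402, 2.811, -0.0]
contact_force: [0.2, 0.2, 0.0]
opening: 0.0602
grip_force: 33.1
[0.4945 0.3125 0.2844] held [(array([0.495 , 0.3145]), np.float32(42.1)), (array([0.493 , 0.3155]), np.float32(40.7)), (array([0.492 , 0.3165]), np.float32(39.3))] nest (array([0.482, 0.404]), np.float32(42.6))
t 32.925 shift [8.04 4.51 0.44] turn [ 0.     0.    -0.004] cur [0.4944 0.3126 0.2844] yaw 0.65
```

```bash
python3 -m handwheel '[[[4,2.2,0],[0,0,0]],[[8,4.4,0],[0,0,0]],[[8,4.4,2],[0,0,0]],[[8,4.4,4.6],[0,0,0]],[[8,4.4,4.6],[0,0,0]]]'
python3 -m handwheel '[[[0,0,1],[0,0,0]],[[0,0,2],[0,0,0]],[[0,0,3],[0,0,0]],[[0,0,4.2],[0,0,0]],[[0,0,4.2],[0,0,0]]]'
python3 -m handwheel '[[[0,0,0.2],[0,0,0]],[[0,0,0.4],[0,0,0]],[[0,0,0.6],[0,0,0]],[[0,0,0.6],[0,0,0]]]'
```

```text
t: 33.55
tool_pos: [0.4797, 0.4018, 0.2344]
tool_rot: [-1.4, -2.809, 0.009]
contact_force: [-0.4, -0.4, 0.3]
opening: 0.0604
grip_force: 33.1
t: 34.17
tool_pos: [0.4804, 0.4031, 0.1945]
tool_rot: [-1.399, -2.811, 0.004]
contact_force: [-0.6, -0.0, -0.6]
opening: 0.0601
grip_force: 33.2
t: 34.67
tool_pos: [0.481, 0.4036, 0.1902]
tool_rot: [-1.4, -2.812, 0.0]
contact_force: [-1.5, 0.4, -0.6]
opening: 0.0595
grip_force: 33.2
```

```bash
python3 -m handwheel '[[[0,0,0.2],[0,0,0]],[[0,0,0.4],[0,0,0]],[[0,0,0.4],[0,0,0]]]'; python3 -m handwheel '[[[0,0,0.15],[0,0,0]],[[0,0,0.15],[0,0,0]]]'; python3 -m handwheel '[[[0,0,0.1],[0,0,0]],[[0,0,0],[0,0,0]],[[0,0,0],[0,0,0]],[[0,0,-4],[0,0,0]],[[0,0,-8],[0,0,0]]]' -1
python3 -m handwheel '[[[-2,5,0],[0,0,0]],[[-4,10,0],[0,0,0]],[[-6,14.7,0],[0,0,0]],[[-6,14.7,4],[0,0,0]],[[-6,14.7,8],[0,0,0]]]' 0
python3 -m handwheel '[[[0,0,0],[0,0,0]],[[0,0,0],[0,0,0]]]'
python3 - <<'E'
from h import *
for i in range(3):ctrl.get_image('wrist')
im,k=see('wrist','w10',[('cover',0)])
print('nest',rim(im,k,[.482,.404],.22),'disc',[rim(im,k,[.633,.444],.011,.034)])
rows([.633,.444,.08],.65)
s=ctrl.get_image('side');cv2.imwrite('pics/s10.png',np.hstack([cv2.resize(s[140:300,170:350],None,fx=2,fy=2),cv2.resize(im,(427,320))]))
E
```

```text
t: 35.05
tool_pos: [0.4814, 0.4038, 0.1884]
tool_rot: [1.4, 2.812, 0.002]
contact_force: [-2.8, -1.2, 6.4]
opening: 0.0602
grip_force: 33.9
t: 35.3
tool_pos: [0.4815, 0.4039, 0.1884]
tool_rot: [1.399, 2.812, 0.002]
contact_force: [-4.2, -3.4, 11.6]
opening: 0.0603
grip_force: 34.4
t: 35.92
tool_pos: [0.4807, 0.4033, 0.2645]
tool_rot: [-1.4, -2.811, 0.003]
contact_force: [0.5, 0.3, 0.5]
opening: 0.0857
grip_force: 0.0
t: 36.55
tool_pos: [0.6355, 0.4444, 0.1834]
tool_rot: [1.401, 2.812, 0.001]
contact_force: [0.3, 1.0, 0.7]
opening: 0.0426
grip_force: 0.0
t: 36.8
tool_pos: [0.635, 0.4447, 0.1864]
tool_rot: [1.399, 2.812, 0.002]
contact_force: [-0.3, -0.7, -0.2]
opening: 0.0427
grip_force: 0.0
cover [(0.63, [249.0, 168.0], [0.6315, 0.4426, 0.0])]
nest (array([0.5035, 0.4285]), np.float32(8.1)) disc [(array([0.634, 0.445]), np.float32(35.7))]
t 37.05 shift [ 0.07 -0.27 10.74] turn [ 0.004  0.    -0.003] cur [0.6352 0.4448 0.1874] yaw 0.65
```

View pics/s10.png

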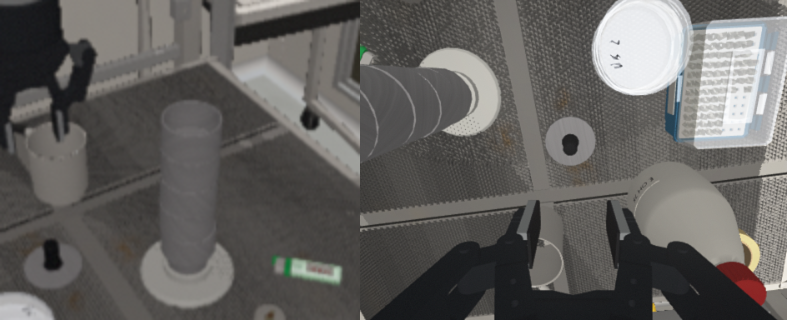

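```bash
python3 -m handwheel '[[[0,-0.25,5],[0,0,0]],[[0,-0.25,10],[0,0,0]],[[0,-0.25,14],[0,0,0]],[[0,-0.25,17],[0,0,0]],[[0,-0.25,17],[0,0,0]]]'
python3 -m handwheel '[[[0,0,0],[0,0,0]],[[0,0,0],[0,0,0]],[[0,0,0],[0,0,0]],[[0,0,0],[0,0,0]]]' 1 40
python3 -m handwheel '[[[0,0,-6],[0,0,0]],[[0,0,-12],[0,0,0]],[[0,0,-18],[0,0,0]],[[0,0,-24],[0,0,0]],[[0,0,-28],[0,0,0]]]'
python3 -m handwheel '[[[0,0,0],[0,0,0]],[[0,0,0],[0,0,0]]]'
python3 - <<'E'
from h import *
for i in range(3):ctrl.get_image('wrist')
o=ctrl.get_obs();im,k=see('wrist','w11',[('cover',.28)])
T=o['tool_pos'];print(T,'disc',[rim(im,k,T[:2],T[2]+dz,.034) for dz in (-.008,-.0055,-.003)],'nest',rim(im,k,[.482,.404],.22))
rows([.4815,.4035,.3],.65)
E
```

```text
t: 37.72
tool_pos: [0.6317, 0.4423, 0.0129]
tool_rot: [-1.399, -2.811, 0.004]
contact_force: [0.2, 0.3, 1.0]
opening: 0.0427
grip_force: 0.0
t: 38.22
tool_pos: [0.6334, 0.4434, 0.0166]
tool_rot: [1.399, 2.811, 0.003]
contact_force: [0.1, 0.6, 5.8]
opening: 0.0167
grip_force: 39.4
t: 38.85
tool_pos: [0.6328, 0.443, 0.2985]
tool_rot: [1.399, 2.811, 0.004]
contact_force: [0.6, 0.5, -1.5]
opening: 0.017
grip_force: 39.1
t: 39.1
tool_pos: [0.632, 0.4425, 0.2926]
tool_rot: [-1.399, -2.811, 0.004]
contact_force: [-0.1, 0.4, -1.2]
opening: 0.017
grip_force: 39.1
cover [(0.57, [254.0, 238.0], [0.6302, 0.4463, 0.28])]
[0.63165508 0.44228509 0.29102615] disc [(array([0.6317, 0.4443]), np.float32(24.7)), (array([0.6312, 0.4438]), np.float32(25.1)), (array([0.6317, 0.4458]), np.float32(25.3))] nest (array([0.4845, 0.406 ]), np.float32(43.2))
t 39.35 shift [  5.96 -14.36  -0.73] turn [-0.004 -0.001 -0.003] cur [0.632  0.4425 0.2922] yaw 0.65
```

View pics/w11.png

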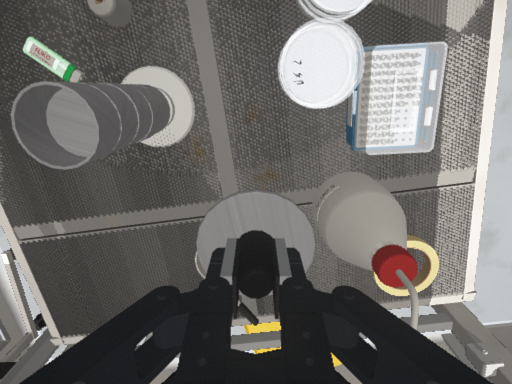

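```bash
python3 -m handwheel '[[[-0.6,-5,-0.5],[0,0,0]],[[-1.3,-10,-0.5],[0,0,0]],[[-2,-14.4,-0.5],[0,0,0]],[[-2,-14.4,-0.5],[0,0,0]],[[-2,-14.4,-0.5],[0,0,0]]]'
python3 - <<'E'
from h import *
for i in range(4):ctrl.get_image('wrist')
o=ctrl.get_obs();im,k=see('wrist',None,[])
T=o['tool_pos'];print(T,'disc',[rim(im,k,T[:2],T[2]+dz,.034) for dz in (-.008,-.0055,-.003)],'nest',rim(im,k,[.482,.404],.22),'cup1',rim(im,k,[.482,.404],.184))
rows([.4815,.4035,.3],.65)
E
```

```text
t: 39.98
tool_pos: [0.53, 0.3403, 0.2997]
tool_rot: [1.4, 2.812, 0.001]
contact_force: [-0.3, 1.5, 0.6]
opening: 0.0169
grip_force: 39.3
[0.5303771  0.34068013 0.2997221 ] disc [(array([0.5304, 0.3417]), np.float32(27.5)), (array([0.5304, 0.3432]), np.float32(28.4)), (array([0.5304, 0.3442]), np.float32(29.3))] nest (array([0.483 , 0.4045]), np.float32(48.6)) cup1 (array([0.4835, 0.4055]), np.float32(40.1))
t 40.225 shift [ 7.96 -0.1  -0.03] turn [-0.    -0.    -0.003] cur [0.5303 0.3406 0.2997] yaw 0.65
```

```bash
python3 -m handwheel '[[[4,0,0],[0,0,0]],[[7.85,-0.1,0],[0,0,0]],[[7.85,-0.1,2],[0,0,0]],[[7.85,-0.1,5],[0,0,0]],[[7.85,-0.1,5],[0,0,0]]]'
python3 -m handwheel '[[[0,0,0.4],[0,0,0]],[[0,0,0.8],[0,0,0]],[[0,0,1.2],[0,0,0]],[[0,0,1.4],[0,0,0]],[[0,0,1.4],[0,0,0]]]'
python3 - <<'E'
from h import *
rows([.4823,.4028,.2303],.65)
E
```

```text
t: 40.85
tool_pos: [0.4805, 0.4008, 0.2454]
tool_rot: [-1.399, -2.809, 0.01]
contact_force: [0.2, 0.7, -1.0]
opening: 0.0167
grip_force: 39.2
t: 41.48
tool_pos: [0.4816, 0.402, 0.2358]
tool_rot: [-1.4, -2.812, 0.0]
contact_force: [-0.8, 0.2, -1.0]
opening: 0.0171
grip_force: 39.2
t 41.475 shift [0.02 0.1  0.55] turn [-0.    -0.    -0.003] cur [0.4816 0.402  0.2358] yaw 0.65
```

```bash
python3 -m handwheel '[[[0,0,0.2],[0,0,0]],[[0,0,0.3],[0,0,0]],[[0,0,0.3],[0,0,0]],[[0,0,0.3],[0,0,0]]]'; python3 -m handwheel '[[[0,0,0.15],[0,0,0]],[[0,0,0.3],[0,0,0]],[[0,0,0.3],[0,0,0]],[[0,0,0.3],[0,0,0]]]'
```

```text
t: 41.98
tool_pos: [0.4816, 0.4021, 0.2329]
tool_rot: [1.4, 2.812, 0.0]
contact_force: [-0.0, 0.9, -1.0]
opening: 0.0166
grip_force: 39.3
t: 42.48
tool_pos: [0.4818, 0.4022, 0.2306]
tool_rot: [1.4, 2.812, 0.001]
contact_force: [-1.3, -0.4, 3.6]
opening: 0.0169
grip_force: 39.7
```

Contact came at z = 0.2306, where 0.2303 marks seated. I'll press lightly, release, back off and check.

```bash
python3 -m handwheel '[[[0,0,0.15],[0,0,0]],[[0,0,0.15],[0,0,0]]]'; python3 -m handwheel '[[[0,0,0.1],[0,0,0]],[[0,0,0],[0,0,0]],[[0,0,0],[0,0,0]],[[0,0,-4],[0,0,0]],[[0,0,-9],[0,0,0]]]' 0
python3 -m handwheel '[[[-5,0,0],[0,0,0]],[[-10,0,0],[0,0,0]],[[-13,-2,0],[0,0,0]],[[-13,-2,0],[0,0,0]]]'
python3 - <<'E'
from h import *
for i in range(3):ctrl.get_image('wrist')
im,k=see('wrist',None,[('cover',.214)])
print('disc',[(z,rim(im,k,[.482,.403],z,.034)) for z in (.221,.225,.229)])
s=ctrl.get_image('side');cv2.imwrite('pics/s12.png',np.hstack([cv2.resize(s[130:290,180:340],None,fx=2.4,fy=2.4),cv2.resize(im[:330,:355],(413,384))]))
E
```

```text
t: 42.72
tool_pos: [0.482, 0.4024, 0.2306]
tool_rot: [1.399, 2.811, 0.003]
contact_force: [-1.8, -1.4, 7.8]
opening: 0.0166
grip_force: 40.4
t: 43.35
tool_pos: [0.4809, 0.4016, 0.3169]
tool_rot: [-1.399, -2.81, 0.006]
contact_force: [0.9, 0.8, 0.6]
opening: 0.0426
grip_force: 0.0
t: 43.85
tool_pos: [0.5445, 0.2844, 0.3179]
tool_rot: [-1.405, -2.81, 0.001]
contact_force: [0.3, 0.3, 0.0]
opening: 0.0427
grip_force: 0.0
cover [(0.64, [280.0, 25.0], [0.4811, 0.4021, 0.214])]
disc [(0.221, (array([0.4885, 0.3875]), np.float32(26.2))), (0.225, (array([0.49 , 0.387]), np.float32(24.2))), (0.229, (array([0.484, 0.401]), np.float32(23.5)))]
```

View pics/s12.png

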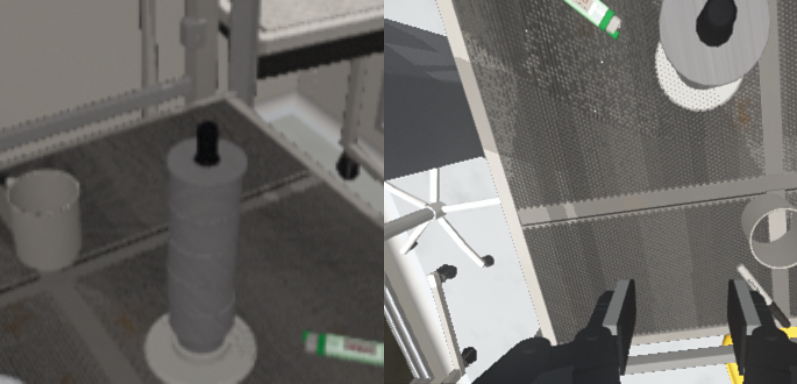

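The cover sits level at about (207,160) in the left crop, on a straight stack of four cups, and no loose cups are left. I'm handing it in.

```bash
python3 -c "
from station import ctrl
print(ctrl.finish_job())"
```

```text
the job is handed in; nothing more can be done
None
```

The job is handed in: all four loose cups are nested on the stand, the cover is back on the top cup and looked seated and level in the last pictures, and the other things were left where they were.

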